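# Pin a pack of drilled spacer plates

### The job

Three drilled spacer plates lie loosely stacked on the yellow pinning plate of the green jig. Square the whole pack home into the corner of the yellow fence so that all holes line up with the bush hole underneath, then pass the red-knobbed pin down through all of them until its collar sits flat on the top plate, and let go. Be gentle, never pressing hard on the plates with fingers or pin, and leave the black-knobbed pin, the tape measure and the pliers where they are.

Things in the scene. Friction and masses are not known exactly. Their poses are not given: they have to be found in the camera images.
- jig: Fixed green bed plate, 156 (x) x 126 (y) x 8 mm, on the bench at the left, at some yaw; origin at the centre of its underside, x along its long side. On it is clamped, parallel to it, a fixed yellow pinning plate (120 x 95 mm, its floor 12 mm thick, so 20 mm above the bench) with an L-shaped fence 35 mm high along its +x and +y edges.
- corner_zone (a point): Point fixed to the jig, jig axes, at jig x 45, y 32.5, z 20 mm. The inner corner of the yellow fence lies within 11 mm of it in x and in y, differently each time and not measured. Its straight inner faces run from the corner 68 mm to -y and 85 mm to -x. The 13.5 mm bush hole in the yellow floor, hidden under the pack, is 40 mm (x) and 30 mm (y) short of that corner.
- top_hole (a point): Centre of the hole's mouth in the upper face of the top plate, 56 mm above the bench; axes as the plate's. Only the top plate is measured. At the start each plate lies by itself 2 to 18 mm short (to -x and to -y) of its home against the fence, within 0.04 rad of the jig's yaw. With its edges home on both inner faces its hole is over the bush hole.
- plate_top: The top plate (blue plastic), 80 (x) x 60 (y) x 12 mm with a round 13.5 mm through hole at its centre; origin at the centre of its underside. Below it lie a grey and a white plastic plate of just the same shape, all loose, 0.055 to 0.1 kg each, friction not known: sliding the pack takes up to about 7 N.
- pin_grip (a point): Middle of the red pin's round upright knob (26 mm diameter, 40 mm tall), 25 mm above the collar's underside; z up along the pin, which stands in the wooden stand at the right. Below the knob: steel collar 24 mm diameter, 5 mm thick, then the shaft, 12 mm diameter, 46 mm long, its last 6 mm tapering to 8 mm. 0.09 kg.
- pin_collar (a point): Centre of the underside of the red pin's collar, on the pin's axis; the shaft's tip is 46 mm below. Fully home it lies on top_hole.
- red_pin: The red-knobbed pin; origin and axes as pin_collar.
- black_pin: A shorter pin (shaft 20 mm) with a black knob of the same size, in the other hole of the stand; not to be used. Origin at its collar's underside.
- pin_stand: Fixed block of light wood, 100 (x) x 55 (y) x 55 mm, with two through holes of 14.5 mm at its x = -30 and +30 mm; origin at the centre of its underside. Either pin may stand in either hole, its collar resting on the block. Between stand and jig lie two fixed stacked tool cases: cross over them with the fingertips about 0.3 m up.
- tape_measure: Yellow tape measure lying near the jig, 40 x 87 x 68 mm; leave it alone.
- pliers_blue: Blue-handled pliers lying near the stand, 57 x 152 x 14 mm; leave them alone.

How it is judged:
At the end, for the whole second after the job is handed in: The red pin stands through the pack and in the bush hole, upright within 0.06 rad, its collar within 2.5 mm of the top hole's centre; collar underside and the top plate's upper face are both 53 to 58.5 mm above the jig's underside, the plate level within 0.04 rad; pin and plate are at rest (horizontal distance between pin_collar and top_hole below 0.0025 m and z of pin_collar in the frame of jig between 0.053 and 0.0585 m and z of top_hole in the frame of jig between 0.053 and 0.0585 m and angle between red_pin's own z axis and vertical below 0.06 rad and angle between plate_top's own z axis and vertical below 0.04 rad and linear speed of each of red_pin, plate_top below 0.01 m/s); the robot touches nothing.
It fails at once if the fingers, while not on the red pin, press with more than 60 N in all (on the plates or anything else) (contact force between the fingers and anything else above 60 N and contact force between the fingers and red_pin below 0.5 N).
It fails at once if the red pin presses on the top plate with more than 60 N (contact force between red_pin and plate_top above 60 N).
It fails at once if the black pin is moved by more than 20 mm (distance of black_pin from where it was at the start of the episode above 0.02 m).
It fails at once if the tape measure is moved by more than 30 mm (distance of tape_measure from where it was at the start of the episode above 0.03 m).
It fails at once if the pliers are moved by more than 30 mm (distance of pliers_blue from where it was at the start of the episode above 0.03 m).
It also fails if it takes over 72 s, if anything falls off the work surface, if the arm or the gripper's body presses on something with over 40 N, if the wrist force passes 120 N, or if a joint passes its speed limit or range.

### The arm

A 6-joint arm with a two-finger parallel gripper is mounted at the origin on a cart in front of the work surface, level with it; the furniture and walls round the work are solid. World frame = base frame: x ahead of the robot, y to its left, z up, the work surface at z = 0. Lengths are in m, angles in rad, forces in N, time in s.
With the tool pointing down it reaches from about 0.225 to 0.875 m from the base axis. Payload 3.4 kg.
Tool frame: the origin (TCP) lies at the very end of the fingers, on their centre line; the grasp point (between the pads) lies 19 mm behind it; x points along the fingers, z is the direction in which the jaws open and shut, and the axes are right-handed (so a half turn about x gives the same grasp; the last joint's range is limited). The gripper opens to 85 mm and grips with 20 to 120 N. Pads are 22 mm wide; open, the fingers measure 114 mm over their backs; the gripper's body (76 mm by 85 mm) begins 54 mm behind the grasp point. The pads swing forward as they close: fully open they stand 13 mm farther back than shut.
Start: joints at [-1.311, 0.276, 1.505, -0, 1.361, -0.121], TCP at [0.214, -0.534, 0.231] pointing down, gripper open.
Joint ranges: [-2.89, 2.89], [-0.75, 2.08], [0.22, 2.7], [-1.18, 4.32], [0.11, 2.71], [-2.7, 2.7]. Speed limits (rad/s): [2.57, 2.57, 3.14, 3.14, 3.14, 3.14].

### API

Orientations are given as a unit quaternion [w, x, y, z].
In Python, from rig import manip gives the robot as it stands. The module is installed in compiled form; this text tells all that it offers.
- The arm moves only by the shell command python3 -m inch 'ROWS' [FORCE]. ROWS is text: rows parted by semicolons, each of 7 numbers parted by spaces: the shift along the tool's x, y, z in mm, then the turn, a rotation vector about the tool's x, y, z in degrees, then the closure in counts, from 0 (fully open) to 255 (shut). A call has exactly 10 rows; each row is the pose to reach, as a shift and turn from the pose commanded when the call began, along the tool's axes at that moment; what a row does not reach only later rows make up. A row lasts 1/8 s, in which the tool goes at most 62.5 mm and 10.7 degrees, less where a joint would pass 70% of its speed; a pose out of reach is approached as far as the arm can. A call with a gripper value outside its range is refused whole. The fingers move at their own pace and stop on an object; FORCE is the grip in N (left out, the last holds). Time passes only in rows, so rows that repeat a pose let the fingers close, or fill a call up. It gives the time, the measured TCP pose, the force and the opening at its end, in the units of the state.
- manip.get_state(): the state, without advancing time (a new reading comes with each control period).
- manip.get_image(name): name is "scene" or "top" or "wrist"; returns a dict with "color" (384x512x3 uint8, blue, green, red), "fx", "fy", "cx", "cy" (pixels), "k1" (the pictures are not rectified: a ray, as slopes to the right and down, at radius r is drawn at 1 + k1 r^2 times it, then the intrinsics apply), "world_to_cam" (4x4, takes a point from world to camera coordinates). Camera axes: x right, y down, z forward; pixel columns grow to the right and rows downward; lengths in m; the calibration is good to about 2 mm. A picture is of the moment at which its call begins. There is no depth.
- manip.sign_off(): hands the job in, once; it reports no verdict.
The state is a dict: "clock": time; "qpos": joint angles; "qd": joint speeds; "effort": joint torques, N m; "position": TCP position; "ee_rot": TCP orientation; "contact_force": force on the tool from outside, world axes, zero at the start; "moment": the same for the moment, N m; "width": finger opening in m.
Only numpy, scipy, OpenCV 4.12 (cv2) and the standard library are available. Lean on these libraries where they do the work, as an engineer would, in place of code of your own. Each camera call takes 0.05 s, during which the arm holds its last target. There are 200 camera calls.

## Working session

There is one attempt and no reset: what is moved stays moved. The work goes in short steps, Python scripts to look and compute and a shell command to move; the robot and the scene stay as the last step left them, time stands still between calls to the robot, and variables do not carry over. Pictures are saved under pics/ and viewed, about 8 in all and at most 12, crops included, and the job is handed in when it is done.

```bash
mkdir -p pics
cat > h.py <<'E'
import numpy as np, cv2
from rig import manip
from scipy.spatial.transform import Rotation as R
def grab(n):
    d=manip.get_image(n); cv2.imwrite(f'pics/{n}_{manip.get_state()["clock"]:.2f}.png',d['color']); return d
def ray(d,u,v):
    x,y=(u-d['cx'])/d['fx'],(v-d['cy'])/d['fy']
    K=np.eye(3); p=cv2.undistortPoints(np.array([[[x,y]]],float),K,np.array([d['k1'],0,0,0,0.]))[0,0]
    T=np.array(d['world_to_cam']); Rm=T[:3,:3]; return -Rm.T@T[:3,3], Rm.T@np.array([p[0],p[1],1])
def px2w(d,u,v,z):
    o,r=ray(d,u,v); return o+r*(z-o[2])/r[2]
def w2px(d,P):
    T=np.array(d['world_to_cam']); c=(T[:3,:3]@np.array(P,float)+T[:3,3]); x=c[:2]/c[2]; x=x*(1+d['k1']*(x@x))
    return x*[d['fx'],d['fy']]+[d['cx'],d['cy']]
def tool(s=None):
    s=s or manip.get_state(); q=s['ee_rot']; return np.array(s['position']), R.from_quat([q[1],q[2],q[3],q[0]])
def shift(target,p=None):
    p0,r=tool(); return r.inv().apply(np.array(target)-p0)*1000
E
python3 - <<'E'
from h import *
import pickle
s=manip.get_state(); print(s)
D={n:grab(n) for n in('scene','top','wrist')}
pickle.dump(D,open('d0.pkl','wb'))
for n,d in D.items(): print(n,d['fx'],d['cx'],d['cy'],d['k1'],np.round(d['world_to_cam'],3).tolist())
cv2.imwrite('pics/all.png',np.vstack([np.hstack([cv2.resize(D['scene']['color'],(400,300)),cv2.resize(D['wrist']['color'],(400,300))]) ]))
print(tool()[1].as_matrix().round(3))
E
ls pics
```

```text
{'clock': 0.0, 'qpos': array([-1.31099019e+00,  2.76577634e-01,  1.50615972e+00, -2.33496738e-05,
        1.36068843e+00, -1.21018545e-01]), 'qd': array([ 9.15754139e-05, -9.97137763e-05, -1.09541059e-04, -2.53950182e-03,
       -8.52753914e-04,  9.78172442e-04]), 'effort': array([ 3.32275033e-05, -4.16775334e+01, -2.45805234e+01, -4.56122543e-04,
        1.08080765e-02, -4.58512929e-06]), 'position': array([ 0.21355696, -0.53328881,  0.23043902]), 'ee_rot': array([ 0.58510151,  0.39674895,  0.58609002, -0.39591033]), 'contact_force': array([-0.15802794, -0.16555558, -0.02764768]), 'moment': array([-0.01397608, -0.01662765, -0.01247657]), 'width': 0.08528479164807448}
scene 375.5646946205902 258.5220175901973 190.25451119820949 0.014151135887770804 [[0.862, -0.506, 0.023, -0.405], [-0.296, -0.541, -0.787, 0.2], [0.411, 0.672, -0.616, 1.089], [0.0, 0.0, 0.0, 1.0]]
top 377.4281262689653 254.6778502225186 186.68458199136825 0.007886657315929137 [[-0.021, -1.0, 0.015, 0.011], [-0.995, 0.019, -0.095, 0.457], [0.095, -0.017, -0.995, 1.486], [0.0, 0.0, 0.0, 1.0]]
wrist 274.2766861474394 254.90750653641868 188.04079799205385 -0.0569097761810696 [[0.371, -0.929, -0.002, -0.574], [-0.894, -0.358, 0.269, -0.036], [-0.251, -0.098, -0.963, 0.38], [0.0, 0.0, 0.0, 1.0]]
[[-0.     0.928  0.372]
 [ 0.001  0.372 -0.928]
 [-1.     0.    -0.001]]
all.png
scene_0.05.png
top_0.10.png
wrist_0.15.png
```

Run:
```python
import cv2,pickle
D=pickle.load(open('d0.pkl','rb'))
cv2.imwrite('pics/top0big.png',cv2.resize(D['top']['color'],(800,600),interpolation=cv2.INTER_CUBIC))
```

```text
(no output)
```

View pics/top0big.png

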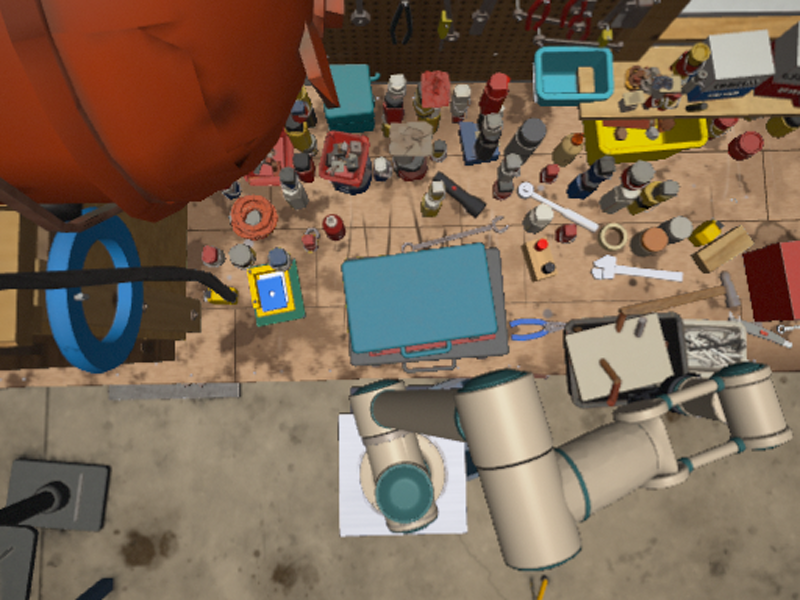

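View pics/all.png

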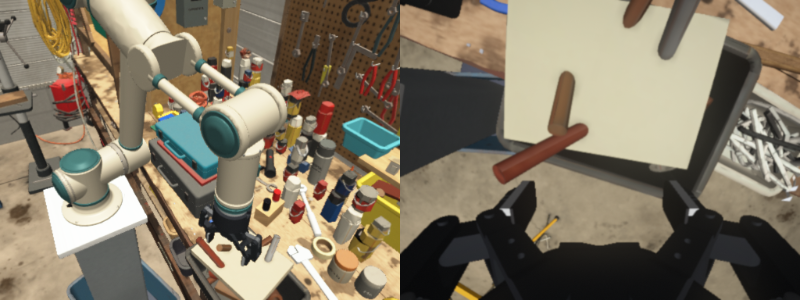

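The top view shows the jig (yellow/blue) near (275,292) and the stand with its red knob near (541,244) and black knob near (548,267), in 800-px scale. The pliers are at (535,328), and the tape measure is under the cable at (222,294). The wrist view only shows a tray.

Run:
```python
import pickle
from h import *
D=pickle.load(open('d0.pkl','rb')); d=D['top']; k=.64
for n,u,v,z in[('redknob',541,244,.1),('black',548,267,.1),('hole',272,293,.056),('pliers',535,328,.01),('case tl',343,262,.1),('case br',505,355,.1)]:
    print(n,px2w(d,u*k,v*k,z).round(3))
a=cv2.resize(d['color'][155:215,140:200],(400,400),interpolation=cv2.INTER_CUBIC)
b=cv2.resize(d['color'][140:220,310:390],(400,400),interpolation=cv2.INTER_CUBIC)
cv2.imwrite('pics/crop0.png',np.hstack([a,b]))
print(np.array(D['top']['world_to_cam'])[:3])
# camera in tool frame
p,r=tool();T=np.array(D['wrist']['world_to_cam']);c=-T[:3,:3].T@T[:3,3];print('cam in tool',r.inv().apply(c-p),'axes',(r.inv().as_matrix()@T[:3,:3].T).round(2).tolist())
```

```text
redknob [ 0.56 -0.35  0.1 ]
black [ 0.503 -0.365  0.1  ]
hole [0.456 0.316 0.056]
pliers [ 0.357 -0.349  0.01 ]
case tl [0.524 0.135 0.1  ]
case br [ 0.291 -0.251  0.1  ]
[[-0.0209405  -0.99966382  0.01528848  0.01074997]
 [-0.99528464  0.01939528 -0.09503849  0.4566863 ]
 [ 0.09471002 -0.01720654 -0.99535619  1.48583001]]
cam in tool [-0.1436896   0.06718785 -0.00045709] axes [[0.0, -0.27, 0.96], [-0.0, -0.96, -0.27], [1.0, -0.0, -0.0]]
```

View pics/crop0.png

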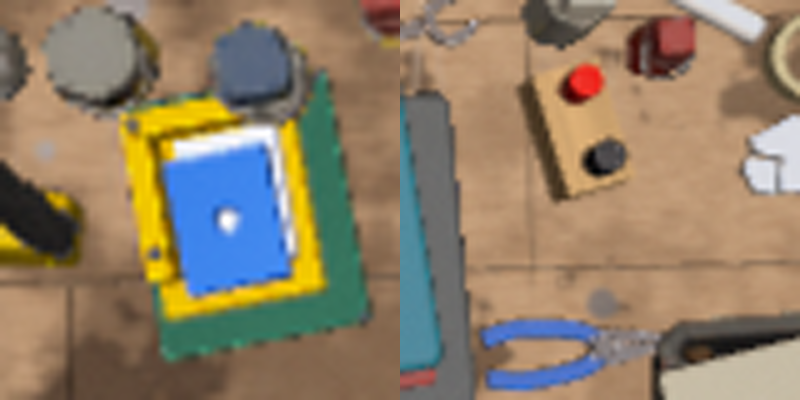

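The crop shows the jig with its fence toward world +x (up) and +y (left), at a yaw of about +0.18. The red pin stands at the far hole of the stand. Next I move above the stand for a close wrist view.

```bash
python3 -m inch '-70 100 -10 0 0 0 0; -70 200 -25 0 0 0 0; -70 300 -40 0 0 0 0; -70 359 -46 0 0 0 0; -70 359 -46 0 0 0 0; -70 359 -46 0 0 0 0; -70 359 -46 0 0 0 0; -70 359 -46 0 0 0 0; -70 359 -46 0 0 0 0; -70 359 -46 0 0 0 0'
python3 - <<'E'
import pickle
from h import *
D={'wrist':grab('wrist')};pickle.dump((D,tool()[0],tool()[1].as_matrix()),open('d1.pkl','wb'))
cv2.imwrite('pics/w1.png',D['wrist']['color'])
E
```

```text
clock: 1.4
position: [0.5287, -0.3586, 0.3014]
ee_rot: [0.585, 0.397, 0.585, -0.397]
contact_force: [-0.1, 0.4, -0.6]
width: 0.0853
```

View pics/w1.png

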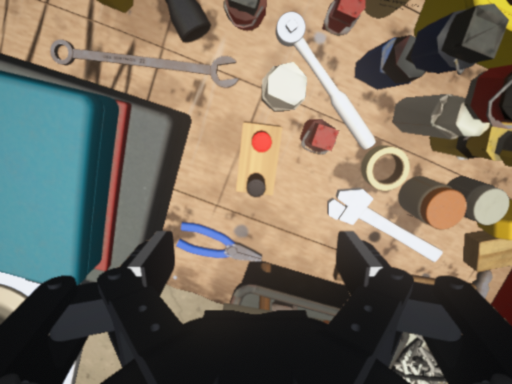

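The wrist view shows the red knob at (261,141) and the black knob at (256,185). A dark red bottle cap is at (320,136) and a white one at (284,87).

Run:
```python
import pickle
from h import *
D,p,r=pickle.load(open('d1.pkl','rb'));d=D['wrist'];im=d['color'].astype(int)
def blob(m,x0,x1,y0,y1):
    mm=np.zeros_like(m);mm[y0:y1,x0:x1]=m[y0:y1,x0:x1];y,x=np.nonzero(mm);return x.mean(),y.mean(),len(x),x.min(),x.max(),y.min(),y.max()
r_=blob((im[...,2]>180)&(im[...,1]<80)&(im[...,0]<80),240,285,120,165);b_=blob(im.sum(2)<130,240,275,165,205)
print(r_,b_)
for q in(r_,b_):
  for z in(.1,):print(px2w(d,q[0],q[1],z).round(4))
P=px2w(d,r_[0],r_[1],.1);B=px2w(d,b_[0],b_[1],.1);print(np.hypot(*(P-B)[:2]),np.arctan2(*(P-B)[1::-1]),'px/13mm',d['fx']*.013/np.linalg.norm(P-ray(d,0,0)[0]))
```

```text
<stdin>:5: RuntimeWarning: Mean of empty slice.
  ret = ret.dtype.type(ret / rcount)
Traceback (most recent call last):
ValueError: zero-size array to reduction operation minimum which has no identity
```

Run:
```python
import pickle
from h import *
D,p,r=pickle.load(open('d1.pkl','rb'));d=D['wrist'];im=d['color'].astype(int)
print(im[141,261],im[185,256])
def blob(m,x0,x1,y0,y1):
    mm=np.zeros_like(m);mm[y0:y1,x0:x1]=m[y0:y1,x0:x1];y,x=np.nonzero(mm);return x.mean(),y.mean(),len(x),x.min(),x.max(),y.min(),y.max()
r_=blob((im[...,2]>140)&(im[...,1]<90)&(im[...,0]<90),240,285,120,165);b_=blob(im.max(2)<70,242,275,165,205)
print(r_,b_)
P=px2w(d,r_[0],r_[1],.1);B=px2w(d,b_[0],b_[1],.1);print(P,B,np.hypot(*(P-B)[:2]),np.arctan2(*(P-B)[1::-1]),'px/13mm',d['fx']*.013/np.linalg.norm(P-ray(d,0,0)[0]))
```

```text
[ 78  91 251] [ 84  90 100]
(np.float64(260.0531914893617), np.float64(141.01063829787233), 188, np.int64(253), np.int64(270), np.int64(131), np.int64(150)) (np.float64(255.3921568627451), np.float64(177.09803921568627), 51, np.int64(249), np.int64(262), np.int64(174), np.int64(180))
[ 0.56023697 -0.35253527  0.1       ] [ 0.5150464  -0.36423933  0.1       ] 0.046681602316878124 0.25342487602047764 px/13mm 10.272375907492428
```

Red pin is at about (0.560,-0.352), with plausible spacing and yaw. Crossing to the jig now.

```bash
python3 -m inch '-10 20 -58 0 0 0 0; -10 40 -116 0 0 0 0; -10 60 -174 3 0 0 0; -10 80 -232 6 0 0 0; -10 100 -290 11 0 0 0; -10 120 -348 11 0 0 0; -10 140 -406 11 0 0 0; -10 160 -464 11 0 0 0; -10 180 -522 11 0 0 0; -10 200 -580 11 0 0 0'
python3 - <<'E'
from h import *
print(shift([.496,.323,.29]))
E
```

```text
clock: 2.7
position: [0.4998, 0.2563, 0.3117]
ee_rot: [0.545, 0.451, 0.544, -0.451]
contact_force: [1.0, -0.2, -0.2]
width: 0.0851
[ 21.68786247   8.64236571 -66.27199274]
```

```bash
python3 -m inch '20 0 -40 0 0 0 0; 60 -5 -66 0 0 0 0; 60 -5 -66 0 0 0 0; 60 -5 -66 0 0 0 0; 60 -5 -66 0 0 0 0; 60 -5 -66 0 0 0 0; 60 -5 -66 0 0 0 0; 60 -5 -66 0 0 0 0; 60 -5 -66 0 0 0 0; 60 -5 -66 0 0 0 0'
python3 - <<'E'
import pickle
from h import *
D={'wrist':grab('wrist'),'scene':grab('scene')};pickle.dump((D,tool()[0],tool()[1].as_matrix()),open('d2.pkl','wb'))
c=D['wrist']['color'];cv2.imwrite('pics/w2.png',cv2.resize(c[20:308,64:448],(800,600),interpolation=cv2.INTER_CUBIC))
E
```

```text
clock: 3.95
position: [0.4827, 0.319, 0.2512]
ee_rot: [0.545, 0.451, 0.545, -0.451]
contact_force: [0.5, 0.1, 0.6]
width: 0.0852
```

View pics/w2.png

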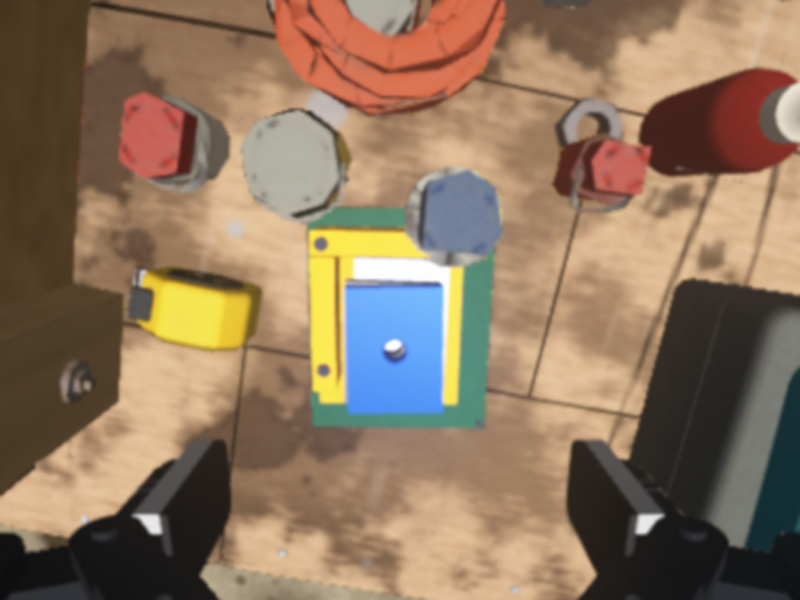

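The crop shows the blue plate with corners near (346,283), (443,284), (443,413), (346,412) and its hole at (395,349). The fence's inner top edges are at about x=340 and y=257. The tape measure is on the left, and blue- and grey-capped bottles stand beyond the fence.

Run:
```python
import pickle
from h import *
D,p,r=pickle.load(open('d2.pkl','rb'));d=D['wrist'];S=D['scene']
W=lambda x,y,z:px2w(d,64+x*.48,20+y*.48,z)
im=d['color'].astype(int)
m=((im[...,0]>170)&(im[...,2]<110)).astype(np.uint8);n,l,st,ce=cv2.connectedComponentsWithStats(m);
i=1+np.argmax(st[1:,4]);print(st[i]);c=cv2.findContours((l==i).astype(np.uint8),0,2)[0][0];rc=cv2.minAreaRect(c);print(rc)
pts=np.array([px2w(d,u,v,.056)[:2] for u,v in c[:,0]],np.float32);rw=cv2.minAreaRect(pts*1000);print('plate world',rw)
print('hole',W(395,349,.056))
for n,x,y,z in[('fence+y top a',339,265,.055),('fence+y top b',338,385,.055),('fence+x top a',345,257,.055),('fence+x b',405,257,.055),('green a',312,426,.008),('green b',484,428,.008),('green tr',494,250,.008)]:print(n,W(x,y,z).round(4))
b=[(460,212),(300,165)]
# bottle cap heights: where in scene image? project candidates
for x,y in b:
  for z in(.06,.1,.14,.18):print(z,W(x,y,z).round(3),w2px(S,W(x,y,z)).round(0))
u,v=w2px(S,[.456,.316,.05]).astype(int);print(u,v)
c=S['color'][max(0,v-75):v+75,max(0,u-100):u+100];print(max(0,u-100),max(0,v-75),c.shape)
cv2.imwrite('pics/s2.png',cv2.resize(c,None,fx=4,fy=4,interpolation=cv2.INTER_CUBIC))
```

```text
[ 230  166   47   53 2010]
((253.0, 192.0), (46.0, 52.0), 0.0)
plate world ((448.75958251953125, 315.30548095703125), (69.98818969726562, 60.831947326660156), 10.781712532043457)
hole [0.455724   0.31580282 0.056     ]
fence+y top a [0.5001 0.3581 0.055 ]
fence+y top b [0.4256 0.3466 0.055 ]
fence+x top a [0.5055 0.3553 0.055 ]
fence+x b [0.5121 0.3204 0.055 ]
green a [0.3737 0.3624 0.008 ]
green b [0.3957 0.2383 0.008 ]
green tr [0.5229 0.261  0.008 ]
0.06 [0.544 0.295 0.06 ] [237. 147.]
0.1 [0.544 0.299 0.1  ] [237. 138.]
0.14 [0.545 0.303 0.14 ] [236. 128.]
0.18 [0.545 0.308 0.18 ] [236. 118.]
0.06 [0.552 0.388 0.06 ] [228. 136.]
0.1 [0.552 0.382 0.1  ] [229. 128.]
0.14 [0.551 0.375 0.14 ] [229. 120.]
0.18 [0.551 0.368 0.18 ] [230. 111.]
214 152
114 77 (150, 200, 3)
```

View pics/s2.png

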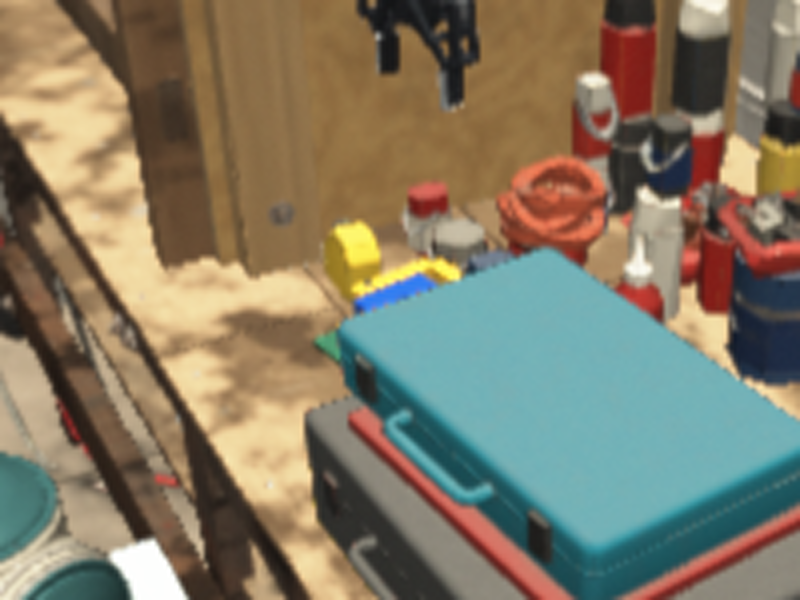

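Bottle tops beyond the fence are about 0.08 m high, so they are no obstacle. The jig yaw is about 0.177. In jig-aligned axes the +x inner face is at 0.560 and the +y inner face at 0.265. The top hole is at (0.504,0.231) and its home is (0.520,0.235). I descend on the -x side with closed fingers.

```bash
cat >> h.py <<'E'
A=.177; EX=np.array([np.cos(A),np.sin(A),0]); EY=np.array([-np.sin(A),np.cos(A),0])
def jig(P): return np.array([P@EX,P@EY,P[2]])
def unjig(a,b,z): return EX*a+EY*b+[0,0,z]
def rep():
    s=manip.get_state(); p,r=tool(s); f=np.array(s['contact_force']); print('t',round(s['clock'],2),'jig',jig(p).round(4),'F',jig(f).round(1),'yaw',round(np.arctan2(*r.as_matrix()[1::-1,1]),3),'w',round(s['width'],4))
E
python3 -m inch '0 -50 0 0.7 0 0 255; 0 -95 0 0.7 0 0 255; 50 -95 0 0.7 0 0 255; 100 -95 0 0.7 0 0 255; 140 -95 0 0.7 0 0 255; 175 -95 0 0.7 0 0 255; 200 -95 0 0.7 0 0 255; 215 -95 0 0.7 0 0 255; 225 -95 0 0.7 0 0 255; 225 -95 0 0.7 0 0 255' 20
python3 -c "
from h import *
rep()"
```

```text
clock: 5.3
position: [0.3892, 0.301, 0.0259]
ee_rot: [0.542, 0.454, 0.542, -0.454]
contact_force: [0.0, -0.1, 0.9]
width: 0.0001
t 5.3 jig [0.4361 0.2278 0.0259] F [-0.  -0.1  0.9] yaw 0.177 w 0.0001
```

```bash
python3 -m inch '0 4 0 0 0 0 255; 0 8 0 0 0 0 255; 0 11 0 0 0 0 255; 0 14 0 0 0 0 255; 0 16 0 0 0 0 255; 0 18 0 0 0 0 255; 0 20 0 0 0 0 255; 0 22 0 0 0 0 255; 0 24 0 0 0 0 255; 0 26 0 0 0 0 255'
python3 -c "
from h import *
rep()"
```

```text
clock: 6.55
position: [0.4153, 0.3057, 0.0262]
ee_rot: [0.542, 0.454, 0.542, -0.454]
contact_force: [-1.1, -0.5, -0.7]
width: -0.0001
t 6.55 jig [0.4626 0.2278 0.0262] F [-1.2 -0.3 -0.7] yaw 0.177 w -0.0001
```

```bash
python3 -m inch '0 0.5 0 0 0 0 255; 0 1 0 0 0 0 255; 0 1.5 0 0 0 0 255; 0 2 0 0 0 0 255; 0 2.5 0 0 0 0 255; 0 3 0 0 0 0 255; 0 3.5 0 0 0 0 255; 0 4 0 0 0 0 255; 0 4.5 0 0 0 0 255; 0 5 0 0 0 0 255'
python3 -c "
from h import *
rep()"
```

```text
clock: 7.8
position: [0.4198, 0.3065, 0.0262]
ee_rot: [0.542, 0.454, 0.542, -0.454]
contact_force: [-0.8, 0.1, 0.4]
width: -0.0
t 7.8 jig [0.4672 0.2278 0.0262] F [-0.8  0.2  0.4] yaw 0.177 w -0.0
```

```bash
python3 -m inch '0 0.5 0 0 0 0 255; 0 1 0 0 0 0 255; 0 1.5 0 0 0 0 255; 0 2 0 0 0 0 255; 0 2.5 0 0 0 0 255; 0 3 0 0 0 0 255; 0 3 0 0 0 0 255; 0 3 0 0 0 0 255; 0 3 0 0 0 0 255; 0 3 0 0 0 0 255'
python3 - <<'E'
from h import *
rep()
d=grab('wrist');cv2.imwrite('pics/w3.png',d['color'])
for P in (unjig(.4803,.2354,.056),unjig(.5203,.2354,.056),unjig(.5603,.2654,.055)):print(w2px(d,P).round(1))
E
```

```text
clock: 9.05
position: [0.4224, 0.307, 0.0262]
ee_rot: [0.542, 0.454, 0.542, -0.454]
contact_force: [-4.1, -0.3, 3.5]
width: -0.0
t 9.05 jig [0.4698 0.2278 0.0262] F [-4.1  0.4  3.5] yaw 0.177 w -0.0
[238.8 240.3]
[237.2 152.9]
[158.7  50.9]
```

View pics/w3.png

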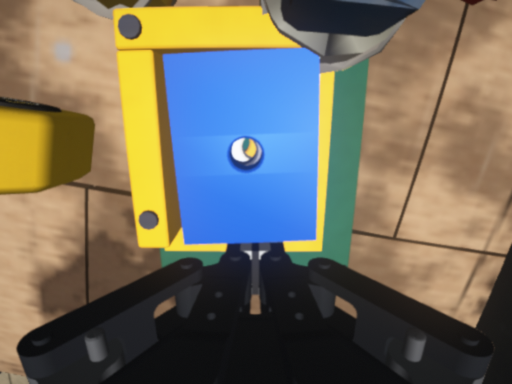

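The plate is close to the +x fence, with its hole at (246,153). It is still turned about 0.04 rad: the far edge runs from (163,55) to (319,48), so only the right corner touches. I push a little further.

```bash
python3 -m inch '0 0.3 0 0 0 0 255; 0 0.6 0 0 0 0 255; 0 0.9 0 0 0 0 255; 0 1.2 0 0 0 0 255; 0 1.5 0 0 0 0 255; 0 1.7 0 0 0 0 255; 0 1.9 0 0 0 0 255; 0 2 0 0 0 0 255; 0 2 0 0 0 0 255; 0 2 0 0 0 0 255'
python3 -c "
from h import *
rep()"
```

```text
clock: 10.35
position: [0.4224, 0.307, 0.0262]
ee_rot: [0.541, 0.453, 0.543, -0.455]
contact_force: [-7.8, 0.4, 7.0]
width: -0.0001
t 10.35 jig [0.4699 0.2278 0.0262] F [-7.6  1.7  7. ] yaw 0.176 w -0.0001
```

```bash
python3 -m inch '0 1 0 0 0 0 255; 0 2 0 0 0 0 255; 0 3 0 0 0 0 255; 0 4 0 0 0 0 255; 0 5 0 0 0 0 255; 0 6 0 0 0 0 255; 0 6 0 0 0 0 255; 0 6 0 0 0 0 255; 0 6 0 0 0 0 255; 0 6 0 0 0 0 255'
python3 - <<'E'
from h import *
rep()
d=grab('wrist');im=d['color'].astype(int)
m=((im[...,0]>150)&(im[...,2]<110)).astype(np.uint8);n,l,st,ce=cv2.connectedComponentsWithStats(m);i=1+np.argmax(st[1:,4])
c=cv2.findContours((l==i).astype(np.uint8),0,2)[0][0]
pts=np.array([jig(px2w(d,u,v,.056))[:2]*1000 for u,v in c[:,0]],np.float32);print(cv2.minAreaRect(pts))
E
```

```text
clock: 11.6
position: [0.4224, 0.3068, 0.026]
ee_rot: [0.539, 0.45, 0.545, -0.459]
contact_force: [-19.5, 0.1, 15.0]
width: 0.0003
t 11.6 jig [0.4698 0.2277 0.026 ] F [-19.2   3.5  15. ] yaw 0.175 w 0.0003
((519.7958374023438, 232.03318786621094), (81.23160552978516, 60.87410354614258), 2.041860818862915)
```

```bash
python3 -m inch '0 -15 0 0 0 0 255; 0 -32 0 0 0 0 255; -50 -35 0 0 0 0 255; -90 -35 20 -10 0 0 255; -90 -10 50 -20 0 0 255; -90 20 65 -30 0 0 255; -90 40 65 -40 0 0 255; -90 40 65 -50 0 0 255; -90 40 65 -60 0 0 255; -90 40 65 -70 0 0 255'
python3 -c "
from h import *
rep()"
```

```text
clock: 12.9
position: [0.4823, 0.2514, 0.1162]
ee_rot: [0.705, 0.059, 0.704, -0.059]
contact_force: [0.0, 0.1, 0.1]
width: 0.0002
t 12.9 jig [0.5191 0.1626 0.1162] F [0.  0.1 0.1] yaw 1.404 w 0.0002
```

```bash
python3 -m inch '0 0 0 -10 0 0 255; 20 0 0 -19.7 0 0 255; 50 0 0 -19.7 0 0 255; 70 0 0 -19.7 0 0 255; 80 0 0 -19.7 0 0 255; 88 0 0 -19.7 0 0 255; 90 0 0 -19.7 0 0 255; 90 0 0 -19.7 0 0 255; 90 0 0 -19.7 0 0 255; 90 0 0 -19.7 0 0 255'
python3 -c "
from h import *
rep()"
```

```text
clock: 14.15
position: [0.4818, 0.2516, 0.0267]
ee_rot: [0.705, -0.06, 0.704, 0.061]
contact_force: [1.0, -0.0, 0.5]
width: 0.0002
t 14.15 jig [0.5186 0.1629 0.0267] F [ 1.  -0.2  0.5] yaw 1.742 w 0.0002
```

```bash
python3 -m inch '0 3 0 0 0 0 255; 0 6 0 0 0 0 255; 0 9 0 0 0 0 255; 0 12 0 0 0 0 255; 0 15 0 0 0 0 255; 0 17 0 0 0 0 255; 0 19 0 0 0 0 255; 0 21 0 0 0 0 255; 0 23 0 0 0 0 255; 0 25 0 0 0 0 255'
python3 -c "
from h import *
rep()"
python3 -m inch '0 1 0 0 0 0 255; 0 2 0 0 0 0 255; 0 3 0 0 0 0 255; 0 4 0 0 0 0 255; 0 5 0 0 0 0 255; 0 6 0 0 0 0 255; 0 7 0 0 0 0 255; 0 8 0 0 0 0 255; 0 8 0 0 0 0 255; 0 8 0 0 0 0 255'
python3 -c "
from h import *
rep()"
```

```text
clock: 15.4
position: [0.4772, 0.276, 0.0262]
ee_rot: [0.704, -0.061, 0.705, 0.06]
contact_force: [0.2, -1.7, 0.2]
width: 0.0002
t 15.4 jig [0.5184 0.1876 0.0262] F [-0.1 -1.7  0.2] yaw 1.743 w 0.0002
clock: 16.65
position: [0.4758, 0.2836, 0.0262]
ee_rot: [0.704, -0.061, 0.705, 0.06]
contact_force: [1.2, -5.1, 0.8]
width: -0.0002
t 16.65 jig [0.5183 0.1954 0.0262] F [ 0.2 -5.3  0.8] yaw 1.743 w -0.0002
```

```bash
python3 -m inch '0 1 0 0 0 0 255; 0 2 0 0 0 0 255; 0 3 0 0 0 0 255; 0 4 0 0 0 0 255; 0 5 0 0 0 0 255; 0 6 0 0 0 0 255; 0 7 0 0 0 0 255; 0 8 0 0 0 0 255; 0 8 0 0 0 0 255; 0 8 0 0 0 0 255'
python3 - <<'E'
from h import *
rep()
d=grab('wrist');im=d['color'].astype(int)
m=((im[...,0]>150)&(im[...,2]<110)).astype(np.uint8);n,l,st,ce=cv2.connectedComponentsWithStats(m);i=1+np.argmax(st[1:,4])
c=cv2.findContours((l==i).astype(np.uint8),0,2)[0][0]
pts=np.array([jig(px2w(d,u,v,.056))[:2]*1000 for u,v in c[:,0]],np.float32);print(cv2.minAreaRect(pts))
cv2.imwrite('pics/w4.png',d['color'])
E
```

```text
clock: 17.9
position: [0.4752, 0.2844, 0.0263]
ee_rot: [0.704, -0.067, 0.705, 0.058]
contact_force: [4.8, -26.5, 5.5]
width: -0.0003
t 17.9 jig [0.5178 0.1963 0.0263] F [  0.  -27.    5.5] yaw 1.748 w -0.0003
((520.1724853515625, 236.9546356201172), (80.52436828613281, 60.573204040527344), 0.258526474237442)
```

View pics/w4.png

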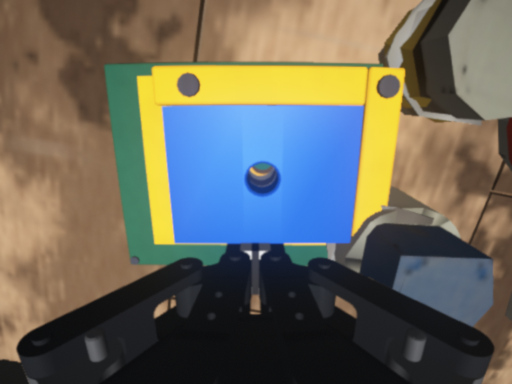

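The blue plate is flush on both faces: centre (0.5202,0.2370), yaw error 0.26 deg, hole at (262,178). I repeat the +x push so the lower plates also square up.

```bash
python3 -m inch '0 -15 0 0 0 0 255; 0 -32 0 0 0 0 255; -40 -35 0 10 0 0 255; -80 -35 -20 20 0 0 255; -80 -20 -50 30 0 0 255; -80 10 -82 40 0 0 255; -80 29 -82 50 0 0 255; -80 29 -82 60 0 0 255; -80 29 -82 70 0 0 255; -80 29 -82 80 0 0 255'
python3 -c "
from h import *
rep()"
```

```text
clock: 19.2
position: [0.3885, 0.3071, 0.1062]
ee_rot: [0.577, 0.409, 0.578, -0.408]
contact_force: [-0.4, 0.8, 0.3]
width: -0.0001
t 19.2 jig [0.4365 0.2339 0.1062] F [-0.3  0.9  0.3] yaw 0.34 w -0.0001
```

```bash
python3 -m inch '0 0 0 9.4 0 0 255; 30 0 0 9.4 0 0 255; 55 0 0 9.4 0 0 255; 70 0 0 9.4 0 0 255; 78 0 0 9.4 0 0 255; 80 0 0 9.4 0 0 255; 80 0 0 9.4 0 0 255; 80 0 0 9.4 0 0 255; 80 0 0 9.4 0 0 255; 80 0 0 9.4 0 0 255'
python3 -m inch '0 5 0 0 0 0 255; 0 10 0 0 0 0 255; 0 15 0 0 0 0 255; 0 20 0 0 0 0 255; 0 23 0 0 0 0 255; 0 26 0 0 0 0 255; 0 28 0 0 0 0 255; 0 30 0 0 0 0 255; 0 32 0 0 0 0 255; 0 33 0 0 0 0 255'
python3 -c "
from h import *
rep()"
```

```text
clock: 20.45
position: [0.3889, 0.3066, 0.0265]
ee_rot: [0.543, 0.453, 0.543, -0.452]
contact_force: [-0.9, 0.2, 0.8]
width: -0.0003
clock: 21.7
position: [0.4211, 0.3125, 0.0262]
ee_rot: [0.543, 0.452, 0.543, -0.453]
contact_force: [-1.7, 0.2, -0.1]
width: -0.0001
t 21.7 jig [0.4696 0.2334 0.0262] F [-1.7  0.5 -0.1] yaw 0.182 w -0.0001
```

```bash
python3 -m inch '0 1 0 0 0 0 255; 0 2 0 0 0 0 255; 0 3 0 0 0 0 255; 0 4 0 0 0 0 255; 0 5 0 0 0 0 255; 0 6 0 0 0 0 255; 0 7 0 0 0 0 255; 0 8 0 0 0 0 255; 0 8 0 0 0 0 255; 0 8 0 0 0 0 255'
python3 - <<'E'
from h import *
rep()
E
python3 -m inch '0 -5 0 0 0 0 255; 0 -15 0 0 0 0 255; 0 -35 0 0 0 0 255; -40 -35 0 0 0 0 255; -100 -10 0 0 0 0 200; -150 20 0 0 0 0 100; -200 40 0 0 0 0 0; -225 60 0 0 0 0 0; -225 60 0 0 0 0 0; -225 60 0 0 0 0 0'
python3 - <<'E'
from h import *
import pickle
rep()
d=grab('wrist');pickle.dump(d,open('d5.pkl','wb'));im=d['color'].astype(int)
m=((im[...,0]>150)&(im[...,2]<110)).astype(np.uint8);n,l,st,ce=cv2.connectedComponentsWithStats(m);i=1+np.argmax(st[1:,4])
c=cv2.findContours((l==i).astype(np.uint8),0,2)[0][0]
pts=np.array([jig(px2w(d,u,v,.056))[:2]*1000 for u,v in c[:,0]],np.float32);rc=cv2.minAreaRect(pts);print(rc)
u,v=w2px(d,unjig(rc[0][0]/1e3,rc[0][1]/1e3,.056));print(u,v);u,v=int(u),int(v)
c1=cv2.resize(im[v-45:v+45,u-45:u+45].astype(np.uint8),(400,400),interpolation=cv2.INTER_CUBIC);c2=cv2.resize(im[v-12:v+12,u-12:u+12].astype(np.uint8),(400,400),interpolation=cv2.INTER_CUBIC)
cv2.imwrite('pics/w5.png',np.hstack([c1,c2]))
E
```

```text
clock: 22.95
position: [0.4223, 0.3122, 0.0259]
ee_rot: [0.541, 0.449, 0.546, -0.457]
contact_force: [-15.5, -0.9, 11.3]
width: -0.0001
t 22.95 jig [0.4706 0.233  0.0259] F [-15.4   1.9  11.3] yaw 0.181 w -0.0001
clock: 24.2
position: [0.487, 0.3243, 0.2497]
ee_rot: [0.543, 0.452, 0.544, -0.453]
contact_force: [-0.3, -0.0, -0.1]
width: 0.0852
t 24.2 jig [0.5365 0.2335 0.2497] F [-0.3  0.  -0.1] yaw 0.182 w 0.0852
((365.265625, -127.27777099609375), (192.35336303710938, 57.755367279052734), 17.537752151489258)
493.9164003110919 280.50318379861426
```

View pics/w5.png

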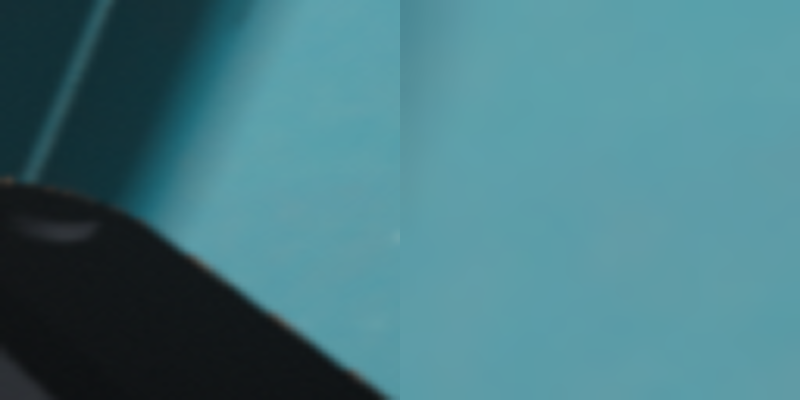

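That crop was wrong: my colour mask locked onto the teal case. I redo it with a stricter mask from the saved picture.

```bash
cat >> h.py <<'E'
def plate(d):
    im=d['color'].astype(int)
    m=((im[...,0]>150)&(im[...,2]<110)&(im[...,0]-im[...,1]>60)).astype(np.uint8);n,l,st,ce=cv2.connectedComponentsWithStats(m);i=1+np.argmax(st[1:,4])
    c=cv2.findContours((l==i).astype(np.uint8),0,2)[0][0]
    return st[i],cv2.minAreaRect(np.array([jig(px2w(d,u,v,.056))[:2]*1000 for u,v in c[:,0]],np.float32))
E
python3 - <<'E'
from h import *
import pickle
d=pickle.load(open('d5.pkl','rb'))
st,rc=plate(d);print(st,rc)
u,v=w2px(d,unjig(rc[0][0]/1e3,rc[0][1]/1e3,.056));print(u,v)
o=jig(ray(d,0,0)[0]);print('cam jig',o)
im=d['color'];ui,vi=int(round(u)),int(round(v));K=14
g=im[vi-K:vi+K,ui-K:ui+K]
c1=cv2.resize(im[vi-45:vi+45,ui-45:ui+45],(400,400),interpolation=cv2.INTER_CUBIC);c2=cv2.resize(g,(400,400),interpolation=cv2.INTER_NEAREST)
# predicted aligned hole circles on c2
for z,c in((.056,(0,0,255)),(.044,(0,255,0)),(.032,(255,0,255)),(.020,(255,255,255))):
    q=[w2px(d,unjig(rc[0][0]/1e3+.00675*np.cos(t),rc[0][1]/1e3+.00675*np.sin(t),z)) for t in np.linspace(0,6.28,40)]
    q=((np.array(q)-[ui-K-.5,vi-K-.5])*400/(2*K)).astype(int);cv2.polylines(c2,[q],True,c,1)
cv2.imwrite('pics/w5b.png',np.hstack([c1,c2]))
E
```

```text
[ 230  163   44   45 1604] ((512.05712890625, 237.9392852783203), (58.15517044067383, 56.09967041015625), 0.2182406187057495)
251.42452982188072 185.49353160917815
cam jig [0.60401042 0.23415561 0.39341794]
```

View pics/w5b.png

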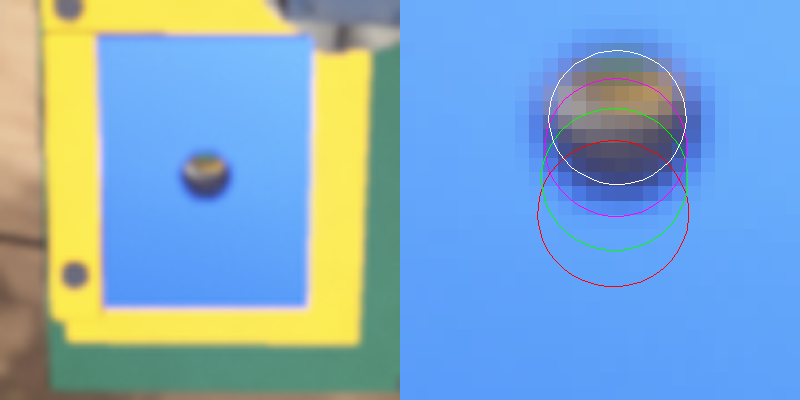

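Plate edges are flush on both fences. The hole at about px (251.7,179.3) gives jig (0.520,0.237), which agrees with touch at (0.521,0.237). Next I go for the pin.

```bash
python3 -m inch '-55 0 15 0 0 0 0; -62 -5 72 0 0 0 0; -62 -10 130 0 0 0 0; -62 -15 190 0 0 0 0; -62 -20 250 0 0 0 0; -62 -25 310 0 0 0 0; -62 -30 370 0 0 0 0; -62 -35 430 -1 0 0 0; -62 -40 490 -2 0 0 0; -62 -45 550 -4 0 0 0'
python3 - <<'E'
from h import *
rep();print(shift([.560,-.352,.2]))
E
```

```text
clock: 25.5
position: [0.5423, -0.2253, 0.3116]
ee_rot: [0.558, 0.433, 0.56, -0.433]
contact_force: [0.6, 0.2, -0.2]
width: 0.0854
t 25.5 jig [ 0.4942 -0.3173  0.3116] F [ 0.6  0.  -0.2] yaw 0.253 w 0.0854
[111.37624447 -14.37582798 127.30879239]
```

```bash
python3 -m inch '0 -7 60 0 0 0 0; 0 -14 115 0 0 0 0; 30 -14 127 0 0 0 0; 70 -14 127 0 0 0 0; 105 -14 127 0 0 0 0; 111 -14 127 0 0 0 0; 111 -14 127 0 0 0 0; 111 -14 127 0 0 0 0; 111 -14 127 0 0 0 0; 111 -14 127 0 0 0 0'
python3 - <<'E'
from h import *
import pickle
rep();d=grab('wrist');pickle.dump(d,open('d6.pkl','wb'))
im=d['color'].astype(int)
print(w2px(d,[.56,-.352,.1]))
m=((im[...,2]>140)&(im[...,1]<115)&(im[...,0]<115)).astype(np.uint8);n,l,st,ce=cv2.connectedComponentsWithStats(m)
for i in range(1,n):
    if st[i,4]>150: print(st[i],ce[i],px2w(d,*ce[i],.1).round(4),px2w(d,*ce[i],.08).round(4))
print(tool()[0])
E
```

```text
clock: 26.75
position: [0.5617, -0.3509, 0.2033]
ee_rot: [0.559, 0.433, 0.558, -0.433]
contact_force: [-0.4, -0.3, 0.5]
width: 0.0854
t 26.75 jig [ 0.4911 -0.4444  0.2033] F [-0.5 -0.2  0.5] yaw 0.252 w 0.0854
[255.75773173 188.06061154]
[326 155  33  32 784] [341.94387755 170.75637755] [ 0.5959 -0.4251  0.1   ] [ 0.5934 -0.4325  0.08  ]
[ 55 168  20 108 722] [ 66.89196676 218.70221607] [ 0.4828 -0.178   0.1   ] [ 0.4712 -0.1654  0.08  ]
[245 176  27  26 553] [258.23146474 188.40144665] [ 0.5603 -0.3543  0.1   ] [ 0.5549 -0.356   0.08  ]
[ 0.56158869 -0.35087048  0.20304747]
```

```bash
python3 -m inch '0 -2.3 2.6 0 0 0 110; 0 -2.3 2.6 0 0 0 110; 30 -2.3 2.6 0 0 0 110; 60 -2.3 2.6 0 0 0 110; 85 -2.3 2.6 0 0 0 110; 105 -2.3 2.6 0 0 0 110; 120 -2.3 2.6 0 0 0 110; 132 -2.3 2.6 0 0 0 110; 142 -2.3 2.6 0 0 0 110; 142 -2.3 2.6 0 0 0 110' 40
python3 -c "
from h import *
rep()"
```

```text
clock: 28.05
position: [0.5595, -0.3536, 0.0597]
ee_rot: [0.558, 0.433, 0.559, -0.433]
contact_force: [-0.0, 0.0, 0.3]
width: 0.0482
t 28.05 jig [ 0.4885 -0.4466  0.0597] F [-0.   0.   0.3] yaw 0.252 w 0.0482
```

Clear of contact; close on the knob.

```bash
python3 -m inch '0 0 0 0 0 0 150; 0 0 0 0 0 0 170; 0 0 0 0 0 0 190; 0 0 0 0 0 0 210; 0 0 0 0 0 0 230; 0 0 0 0 0 0 230; 0 0 0 0 0 0 230; 0 0 0 0 0 0 230; 0 0 0 0 0 0 230; 0 0 0 0 0 0 230' 40
python3 -c "
from h import *
rep()"
```

```text
clock: 29.3
position: [0.5602, -0.3542, 0.0611]
ee_rot: [0.559, 0.433, 0.558, -0.433]
contact_force: [-0.4, 0.2, 6.1]
width: 0.0252
t 29.3 jig [ 0.4891 -0.4473  0.0611] F [-0.4  0.3  6.1] yaw 0.252 w 0.0252
```

```bash
python3 -m inch '-3 0 0 0 0 0 230; -20 0 0 0 0 0 230; -50 0 0 0 0 0 230; -90 0 0 0 0 0 230; -130 0 0 0 0 0 230; -170 0 0 0 0 0 230; -210 0 0 0 0 0 230; -250 0 0 0 0 0 230; -260 0 0 0 0 0 230; -260 0 0 0 0 0 230'
python3 - <<'E'
from h import *
rep();d=grab('wrist')
im=d['color'].astype(int)
m=((im[...,2]>110)&(im[...,2]-im[...,1]>50)&(im[...,2]-im[...,0]>50)).astype(np.uint8);n,l,st,ce=cv2.connectedComponentsWithStats(m)
for i in range(1,n):
    if st[i,4]>300: print(st[i],ce[i])
p,r=tool()
for dx in(.001,-.039):print(w2px(d,p+r.apply([dx,0,0])))
print(shift(unjig(.520,.237,.32)))
E
```

```text
clock: 30.55
position: [0.5595, -0.3536, 0.3203]
ee_rot: [0.559, 0.433, 0.559, -0.433]
contact_force: [-0.3, -0.8, -1.6]
width: 0.0246
t 30.55 jig [ 0.4885 -0.4466  0.3203] F [-0.4 -0.7 -1.6] yaw 0.252 w 0.0246
[310  11  27  26 518] [323.32432432  23.98069498]
[303 139  24  24 452] [314.28318584 150.61946903]
[119 145  11 127 732] [126.34016393 206.09972678]
[ 421  183   39   39 1132] [440.23321555 201.89929329]
[ 226  245   59   53 2444] [254.93698854 271.28805237]
[254.92733672 232.04349478]
[255.11286618 270.20753745]
[ 2.11470905e-01  8.26241716e+01 -6.78987049e+02]
```

```bash
python3 -m inch '0 8 -60 0 0 0 230; 0 16 -120 0 0 0 230; 0 24 -180 0 0 0 230; 0 32 -240 1 0 0 230; 0 40 -300 2 0 0 230; 0 48 -360 3 0 0 230; 0 56 -420 4 0 0 230; 0 64 -480 4 0 0 230; 0 72 -540 4 0 0 230; 0 80 -600 4 0 0 230'
python3 - <<'E'
from h import *
rep();d=grab('wrist')
im=d['color'].astype(int)
m=((im[...,2]>110)&(im[...,2]-im[...,1]>50)&(im[...,2]-im[...,0]>50)).astype(np.uint8);n,l,st,ce=cv2.connectedComponentsWithStats(m)
for i in range(1,n):
    if st[i,4]>1000: print(st[i],ce[i])
p,r=tool()
for dx in(.001,-.039):
    q=np.array([w2px(d,p+r.apply([dx,.013*np.sin(t),.013*np.cos(t)])) for t in np.linspace(0,6.28,60)]);print(dx,q.min(0),q.max(0))
print(shift(unjig(.520,.237,.20)),jig(np.array(r.as_matrix()[:,0])))
E
```

```text
clock: 31.85
position: [0.4864, 0.2487, 0.3179]
ee_rot: [0.543, 0.451, 0.544, -0.454]
contact_force: [0.9, -0.1, -0.3]
width: 0.0252
t 31.85 jig [0.5225 0.1592 0.3179] F [ 0.8 -0.2 -0.3] yaw 0.182 w 0.0252
[ 146    0   95   74 4843] [193.35246748  33.73322321]
[ 226  245   59   53 2442] [254.96478296 270.92915643]
0.001 [218.05085713 211.47109032] [263.15815157 252.80149517]
-0.039 [207.25923786 244.61721059] [266.69504636 296.41949785]
[118.25198809  -1.0759519  -68.31285389] [-0.00457389  0.00893979 -0.99994958]
```

Pin is centred in the jaws to about 0.25 mm. Moving over the hole and stopping above it.

```bash
python3 -m inch '0 -1 -40 0 0 0 230; 0 -1 -68 0 0 0 230; 20 -1 -68 0 0 0 230; 60 -1 -68 0 0 0 230; 100 -1 -68 0 0 0 230; 135 -1 -68 0 0 0 230; 165 -1 -68 0 0 0 230; 185 -1 -68 0 0 0 230; 190 -1 -68 0 0 0 230; 190 -1 -68 0 0 0 230'
python3 - <<'E'
from h import *
rep();print(shift(unjig(.5203,.237,.112)),jig(tool()[1].as_matrix()[:,0]))
E
```

```text
clock: 33.15
position: [0.4741, 0.3135, 0.1295]
ee_rot: [0.543, 0.452, 0.544, -0.453]
contact_force: [0.1, 0.2, -1.1]
width: 0.0251
t 33.15 jig [0.5219 0.2251 0.1295] F [ 0.1  0.2 -1.1] yaw 0.182 w 0.0251
[ 17.4916402   -1.53324185 -11.93599938] [-1.86058323e-03 -6.22407000e-04 -9.99998075e-01]
```

```bash
python3 -m inch '0 -1.5 -6 0 0 0 230; 0 -1.5 -12 0 0 0 230; 5 -1.5 -12 0 0 0 230; 10 -1.5 -12 0 0 0 230; 14 -1.5 -12 0 0 0 230; 16 -1.5 -12 0 0 0 230; 16 -1.5 -12 0 0 0 230; 16 -1.5 -12 0 0 0 230; 16 -1.5 -12 0 0 0 230; 16 -1.5 -12 0 0 0 230'
python3 - <<'E'
from h import *
import pickle
rep();print(shift(unjig(.5203,.237,.112)))
d=grab('wrist');S=grab('scene');print(plate(d))
# plate -x? and fence measure by view
cv2.imwrite('pics/w7.png',cv2.resize(d['color'],(768,576)))
p,r=tool();print('tip px',w2px(d,p+r.apply([.052,0,0])))
E
```

```text
clock: 34.4
position: [0.471, 0.3254, 0.1144]
ee_rot: [0.543, 0.453, 0.543, -0.452]
contact_force: [-0.2, -0.1, -0.7]
width: 0.0254
t 34.4 jig [0.521  0.2374 0.1144] F [-0.2 -0.1 -0.7] yaw 0.182 w 0.0254
[ 2.37809266 -0.68135867  0.39783756]
(array([ 216,  151,   78,   78, 4820], dtype=int32), ((529.1724853515625, 237.552734375), (61.58784484863281, 58.56884002685547), 0.19925051927566528))
tip px [255.28052749 203.78885623]
```

View pics/w7.png

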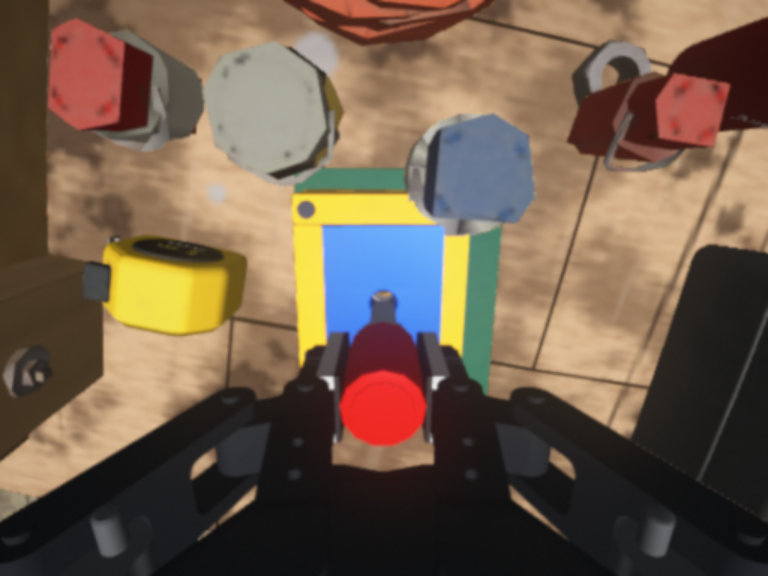

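The view shows the shaft directly over the hole mouth at (384,297). Descending gently.

```bash
python3 -m inch '1 -0.3 0 0 0 0 230; 2 -0.3 0 0 0 0 230; 3 -0.3 0 0 0 0 230; 4 -0.3 0 0 0 0 230; 5 -0.3 0 0 0 0 230; 6 -0.3 0 0 0 0 230; 7 -0.3 0 0 0 0 230; 8 -0.3 0 0 0 0 230; 9 -0.3 0 0 0 0 230; 10 -0.3 0 0 0 0 230'
python3 -c "
from h import *
rep()"
```

```text
clock: 35.75
position: [0.4707, 0.3253, 0.1042]
ee_rot: [0.543, 0.453, 0.543, -0.453]
contact_force: [0.6, -0.1, -1.1]
width: 0.0252
t 35.75 jig [0.5206 0.2374 0.1042] F [ 0.5 -0.2 -1.1] yaw 0.182 w 0.0252
```

```bash
python3 -m inch '1 0 0 0 0 0 230; 2 0 0 0 0 0 230; 3 0 0 0 0 0 230; 4 0 0 0 0 0 230; 5 0 0 0 0 0 230; 6 0 0 0 0 0 230; 7 0 0 0 0 0 230; 8 0 0 0 0 0 230; 9 0 0 0 0 0 230; 10 0 0 0 0 0 230'
python3 -c "
from h import *
rep()"
```

```text
clock: 37.0
position: [0.4707, 0.3253, 0.0942]
ee_rot: [0.543, 0.453, 0.543, -0.453]
contact_force: [-0.5, 0.2, -0.9]
width: 0.025
t 37.0 jig [0.5206 0.2374 0.0942] F [-0.5  0.3 -0.9] yaw 0.182 w 0.025
```

```bash
python3 -m inch '1 0 0 0 0 0 230; 2 0 0 0 0 0 230; 3 0 0 0 0 0 230; 4 0 0 0 0 0 230; 5 0 0 0 0 0 230; 6 0 0 0 0 0 230; 7 0 0 0 0 0 230; 8 0 0 0 0 0 230; 8 0 0 0 0 0 230; 8 0 0 0 0 0 230'
python3 -c "
from h import *
rep()"
```

```text
clock: 38.25
position: [0.4707, 0.3254, 0.0863]
ee_rot: [0.543, 0.453, 0.543, -0.453]
contact_force: [0.1, 0.4, -1.0]
width: 0.0249
t 38.25 jig [0.5207 0.2374 0.0863] F [ 0.2  0.3 -1. ] yaw 0.182 w 0.0249
```

```bash
python3 -m inch '1 0 0 0 0 0 230; 2 0 0 0 0 0 230; 3 0 0 0 0 0 230; 4 0 0 0 0 0 230; 5.5 0 0 0 0 0 230; 7 0 0 0 0 0 230; 8.5 0 0 0 0 0 230; 10 0 0 0 0 0 230; 11.5 0 0 0 0 0 230; 13 0 0 0 0 0 230'
python3 -c "
from h import *
rep()"
```

```text
clock: 39.5
position: [0.4707, 0.3254, 0.0731]
ee_rot: [0.543, 0.453, 0.543, -0.453]
contact_force: [-0.2, 0.4, -1.1]
width: 0.0251
t 39.5 jig [0.5206 0.2374 0.0731] F [-0.1  0.4 -1.1] yaw 0.182 w 0.0251
```

```bash
python3 -m inch '1 0 0 0 0 0 230; 2 0 0 0 0 0 230; 3 0 0 0 0 0 230; 4 0 0 0 0 0 230; 5 0 0 0 0 0 230; 6 0 0 0 0 0 230; 7 0 0 0 0 0 230; 8 0 0 0 0 0 230; 9 0 0 0 0 0 230; 9 0 0 0 0 0 230'
python3 -c "
from h import *
rep()"
```

```text
clock: 40.75
position: [0.4707, 0.3253, 0.0642]
ee_rot: [0.543, 0.453, 0.543, -0.453]
contact_force: [0.7, -0.1, 0.3]
width: 0.025
t 40.75 jig [0.5206 0.2374 0.0642] F [ 0.7 -0.2  0.3] yaw 0.182 w 0.025
```

Nearly home with no side load. The final approach comes in small steps.

```bash
python3 -m inch '0.4 0 0 0 0 0 230; 0.8 0 0 0 0 0 230; 1.2 0 0 0 0 0 230; 1.6 0 0 0 0 0 230; 2 0 0 0 0 0 230; 2.4 0 0 0 0 0 230; 2.4 0 0 0 0 0 230; 2.4 0 0 0 0 0 230; 2.4 0 0 0 0 0 230; 2.4 0 0 0 0 0 230'
python3 -c "
from h import *
rep()"
```

```text
clock: 42.0
position: [0.4707, 0.3254, 0.0621]
ee_rot: [0.543, 0.453, 0.543, -0.452]
contact_force: [-0.6, -0.6, 4.1]
width: 0.0253
t 42.0 jig [0.5207 0.2374 0.0621] F [-0.7 -0.4  4.1] yaw 0.182 w 0.0253
```

The collar is seated at about 5 N at the expected height. Release and retreat straight up.

```bash
python3 -m inch '0 0 0 0 0 0 200; 0 0 0 0 0 0 160; 0 0 0 0 0 0 110; 0 0 0 0 0 0 80; 0 0 0 0 0 0 80; -10 0 0 0 0 0 80; -40 0 0 0 0 0 80; -90 0 0 0 0 0 80; -140 0 0 0 0 0 80; -170 0 0 0 0 0 80'
python3 -m inch '0 0 0 0 0 0 80; 0 0 0 0 0 0 80; 0 0 0 0 0 0 80; 0 0 0 0 0 0 80; 0 0 0 0 0 0 80; 0 0 0 0 0 0 80; 0 0 0 0 0 0 80; 0 0 0 0 0 0 80; 0 0 0 0 0 0 80; 0 0 0 0 0 0 80'
python3 - <<'E'
from h import *
rep();d=grab('wrist');S=grab('scene')
im=d['color'].astype(int)
m=((im[...,2]>140)&(im[...,1]<115)&(im[...,0]<115)).astype(np.uint8);n,l,st,ce=cv2.connectedComponentsWithStats(m)
u,v=w2px(d,unjig(.5206,.2374,.101));print('pred top',u,v)
for i in range(1,n):
    if st[i,4]>150: print(st[i],ce[i],jig(px2w(d,*ce[i],.101)).round(4))
us,vs=w2px(S,unjig(.5206,.2374,.07)).astype(int)
a=cv2.resize(d['color'][90:290,130:380],(500,400));b=cv2.resize(S['color'][vs-40:vs+40,us-30:us+30],(300,400),interpolation=cv2.INTER_CUBIC)
for z in(.056,.101):print('scene axis',(np.array(w2px(S,unjig(.5206,.2374,z)))-[us-30,vs-40])*5+[500,0])
cv2.imwrite('pics/w8.png',np.hstack([a,b]))
E
```

```text
clock: 43.25
position: [0.4716, 0.3258, 0.2357]
ee_rot: [0.544, 0.454, 0.543, -0.451]
contact_force: [-0.3, 0.1, -0.3]
width: 0.0585
clock: 44.5
position: [0.4707, 0.3254, 0.2319]
ee_rot: [0.543, 0.453, 0.543, -0.453]
contact_force: [0.3, -0.2, 0.3]
width: 0.0585
t 44.5 jig [0.5206 0.2374 0.2319] F [ 0.2 -0.3  0.3] yaw 0.182 w 0.0585
pred top 255.137240020313 178.9609784620532
[113   0  55  12 347] [140.38904899   3.96253602] [0.6834 0.3419 0.101 ]
[ 190    0  128   61 3026] [258.01949769  23.51883675] [0.6659 0.2354 0.101 ]
[103  13  62  29 379] [127.81266491  23.45646438] [0.6673 0.3549 0.101 ]
[ 118   50   34   51 1209] [134.42597188  73.25062035] [0.6236 0.3525 0.101 ]
[363  72  30  31 668] [377.14820359  87.42964072] [0.6117 0.1206 0.101 ]
[244 167  22  23 413] [254.87409201 178.00968523] [0.5216 0.2377 0.101 ]
scene axis [655.08089382 216.5555758 ]
scene axis [652.4228201  166.33268517]
```

View pics/w8.png

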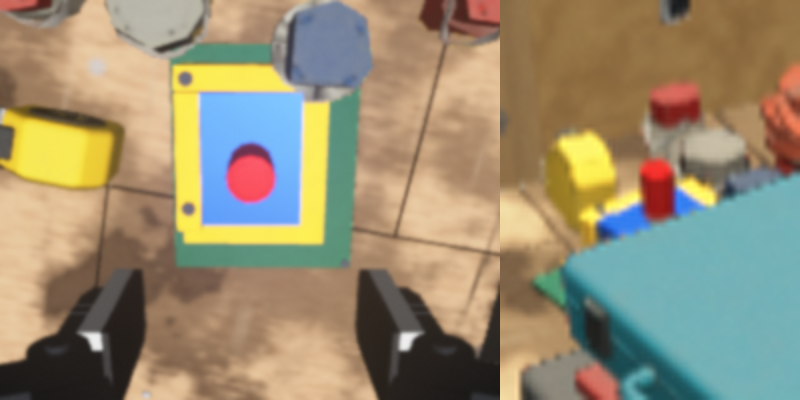

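The view shows the red knob upright and centred on the seated blue plate, at (250,178). In the scene view its top is at row 163, against 166 predicted for a seated collar. The gripper is clear, so I hand in.

```bash
python3 -c "
from rig import manip
print(manip.sign_off())"
```

```text
the job is handed in; nothing more can be done
None
```

The red pin is through the pack with its collar on the top plate, and I handed the job in at about 44.6 s. The sign-off reports no verdict.

I pushed the pack into the fence corner with closed fingers in +x, then +y, then +x again. The highest force read was about 27 N sideways. I then gripped the red pin by its knob, lowered it in with side forces under 1 N, seated it at about 5 N, released it and went straight up.

**Last checks:**
- **Tool height:** the tool stopped at 62.1 mm, where I expected 62 mm with the collar home.
- **Knob position:** it stands upright within 1 mm of the target in the wrist picture, and its height agrees in the scene view.
- **Plate:** the blue plate is flush on both fence faces.
- **Robot contact:** the gripper is clear and the force reading is about 0.

**Failed or not checked:**
- **Plate outline:** my automatic outline failed on some later pictures, locking onto the tool case or losing part of the plate. I took the hole position from the picture by eye instead, and it matched the touch readings to about 1 mm.
- **Lower plates:** I could not see them directly at the end. Only the pin's free passage shows they line up.
- **Tools left alone:** the tape measure looks untouched in the last picture. I did not look at the black pin or pliers again, but nothing the robot did showed contact with them.

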